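# Seat the spares cap, then hold the bearing tray level over the catch tray

## Robot

A 7-joint arm with a two-finger parallel gripper is mounted at the origin on the work surface. World frame = base frame: x ahead of the robot, y to its left, z up, the work surface at z = 0. Lengths are in m, angles in rad, forces in N, time in s.
With the tool pointing down it reaches from about 0.4 to 0.9 m from the base axis. Payload 5.5 kg.
Tool frame: the origin (TCP) lies between the finger pads; the fingertips stand ctrl.tcp_to_tips ahead of it and the grasp point (between the pads) lies 11 mm behind it (ctrl.tcp_to_tips is the distance from the TCP to the fingertips, in m); z points along the fingers, y is the line along which they close (so a half turn about z gives the same grasp; the last joint's range is limited). The gripper opens to 85 mm and grips with 20 to 120 N. Pads are 22 mm wide; open, the fingers measure 114 mm over their backs; the gripper's body (76 mm by 85 mm) begins 54 mm behind the grasp point. The pads swing forward as they close: fully open they stand 13 mm farther back than shut.
Start: joints at [1.456, 0.501, -0.427, 1.55, 0.221, 1.138, -0.21], TCP at [0.24, -0.604, 0.239] pointing down, gripper open.
Joint ranges: [-2.88, 2.88], [-0.31, 2.03], [-1.54, 1.56], [0.2, 2.42], [-1.41, 4.55], [0.19, 2.02], [-2.57, 2.57]. Speed limits (rad/s): [2.57, 2.57, 3.14, 3.14, 3.14, 3.14, 3.14].

## Interface

Orientations are given as a unit quaternion [x, y, z, w].
In Python, from cell import ctrl gives the robot as it stands.
- The arm moves only by the tool drive_tool, never from a script. Its argument "moves" is a list of rows, each an object of numbers: "tx", "ty", "tz": the shift along the tool's x, y, z in m; "spin": the turn about the tool's z in degrees; "claw": the closure, from 0 (fully open) to 1 (shut). In form: [{"tx": .., "ty": .., "tz": .., "spin": .., "claw": ..}, ...]. A call has exactly 5 rows; each row is the pose to reach, as a shift and turn from the pose commanded when the call began, along the tool's axes at that moment; what a row does not reach only later rows make up. A row lasts 1/10 s, in which the tool goes at most 50 mm and 8.59 degrees, less where a joint would pass 70% of its speed; a pose out of reach is approached as far as the arm can. A call with a gripper value outside its range is refused whole. The fingers move at their own pace and stop on an object; "squeeze" is the grip in N (left out, the last holds). Time passes only in rows, so rows that repeat a pose let the fingers close, or fill a call up. It gives the time, the measured TCP pose, the force, the opening and the grip force at its end, in the units of the state.
- ctrl.get_obs(): the state, without advancing time (a new reading comes with each control period).
- ctrl.capture(name): name is "side" or "top" or "wrist"; returns a dict with "pixels" (420x560x3 uint8, blue, green, red), "fx", "fy", "cx", "cy" (pixels), "extrinsics" (4x4, takes a point from camera to world coordinates). Camera axes: x right, y up, looking along -z (the intrinsics and any distortion apply to the point x, -y, -z); pixel columns grow to the right and rows downward; lengths in m; the calibration is good to about 2 mm. A picture is of the moment at which its call begins. There is no depth.
- ctrl.job_done(): hands the job in; it is judged then, once.
The state is a dict: "time": time; "q": joint angles; "joint_vel": joint speeds; "joint_torque": joint torques, N m; "eef_pos": TCP position; "eef_rot": TCP orientation; "contact_force": force on the tool from outside, world axes, zero at the start; "torque": the same for the moment, N m; "width": finger opening in m; "gripper_force": force on a finger pad.
Only numpy, scipy, OpenCV 4.12 (cv2) and the standard library are available. Lean on these libraries where they do the work, as an engineer would, in place of code of your own. Each camera call takes 0.05 s, during which the arm holds its last target. There are 200 camera calls.

## Task

While the bearing tray still stands on the bench, press the red cap of its spares pot straight down until it is fully home. Then lift the tray by its orange grip and carry it, without the loose steel ball leaving its pocket, to the teal catch tray. Finish still holding the bearing tray in the gripper, still and level, centred over the catch tray with its underside about a hand's breadth (10 cm) above the catch tray's rim; do not put it down or let go, and leave the jar, the bearing and the screwdriver where they are.

Things in the scene. Friction and masses are not known exactly. Their poses are not given: they have to be found in the camera images.
- tray_grip (a point): Centre of the bearing tray's orange grip, an upright block 26 x 26 mm, 40 mm tall, on a post in the middle; grip it across either pair of faces. It is 75 mm above the tray's underside, which starts flat on the bench (z = 0). Base 220 mm along own x, 130 along y, 8 thick, any yaw. z is up, x points to the ball pocket, -x to the pot. Loose; about 0.6 kg loaded, balanced about the grip.
- cap_top (a point): Centre of the top of the red push-on cap (48 mm diameter, 18 tall) of the spares pot on the tray, 65 mm from the grip along the tray's -x. Starts 4 to 8 mm proud, showing a yellow neck; fully home its top is 38 mm above the tray's underside and no yellow shows. A push of 6 to 8 N slides it down; it stops hard when home and stays where it is left.
- cap (a joint): How far the red cap has been pressed down, in m: 0 is 8 mm proud, 0.008 is fully home; starts at 0 to 0.004.
- ball_center (a point): Centre of the loose steel bearing ball, 30 mm diameter, 0.11 kg, free to roll in the pocket on the tray.
- pocket (a point): Middle of the ball pocket, 65 mm from the grip along the tray's +x, at the height of the resting ball's centre (23 mm above the tray's underside). The pocket is a flat black disc of 60 mm diameter inside a blue rim only 3 mm high: hard jerks or tipping roll the ball over it.
- catch_rim (a point): Centre of the mouth of the fixed teal catch tray, at rim height, 35 mm above the bench. The catch tray is an open box 180 mm along its own x, 240 mm along y, 35 mm tall. It and the bearing tray stand on opposite sides of the bench, either way round.
- jar: White grease jar with a black lid, 52 mm diameter, 60 mm tall, standing between the two trays (origin: centre of its underside). To be left alone.
- bearing: Steel bearing ring lying flat on the bench beyond the trays, 52 mm outside diameter, 15 mm tall (origin: centre of its underside). To be left alone.
- screwdriver: Screwdriver with a blue handle lying on the bench beyond the trays, under 40 mm tall (origin near its middle). To be left alone.
Things that resemble listed ones, but are neither listed nor needed, are in the scene too. Leave any pink or purple look-alike of the part that bears ball_center alone.

How it is judged:
On the way, in this order (a step that is already met when the one before it is completed fails the run):
1. the red cap is fully home (within 1.2 mm) while the tray stands on the bench (value of joint cap above 0.0068 m and height (world z) of tray_grip below 0.082 m), for 0.2 s.
2. the tray is lifted at least 40 mm clear of the bench with the ball in its pocket (height (world z) of tray_grip above 0.115 m and distance between ball_center and pocket below 0.025 m), for 0.2 s.
At the end, for the whole second after the job is handed in: Gripper holds the tray by its grip, within 40 mm of centred over the catch tray, underside 60 to 150 mm above its rim, level within 5 degrees, catch tray untouched, ball in the pocket (within 25 mm of its middle), cap home within 1.2 mm, bystanders within 30 mm of their starts (horizontal distance between tray_grip and catch_rim below 0.04 m and height (world z) of tray_grip between 0.17 and 0.26 m and angle between tray_grip's own z axis and vertical below 0.09 rad and distance between the grasp point and tray_grip below 0.06 m and contact force between the fingers and anything else above 1 N and contact force between catch and anything else below 0.2 N and distance of each of jar, bearing, screwdriver from where it was at the start of the episode below 0.03 m and value of joint cap above 0.0068 m and distance between ball_center and pocket below 0.025 m); the arm keeps its last pose, push and grip.
It fails at once if the ball leaves its pocket (distance between ball_center and pocket above 0.035 m).
It fails at once if a bystander (jar, bearing or screwdriver) is moved by more than 30 mm (distance of any of jar, bearing, screwdriver from where it was at the start of the episode above 0.03 m).
It also fails if it takes over 64 s, if anything falls off the work surface, if the arm or the gripper's body presses on something with over 40 N, if the wrist force passes 120 N, or if a joint passes its speed limit or range.

## Working session

There is one attempt and no reset: what is moved stays moved. The work goes in short steps, Python scripts to look and compute and a tool call to move; the robot and the scene stay as the last step left them, time stands still between calls to the robot, and variables do not carry over. Pictures are saved under pics/ and viewed, at most 10 in all, crops included, and the job is handed in when it is done.

Besides the shell and the picture viewer there is one more tool, called after "Request:" in YAML: its name, and indented under it one key for each argument. drive_tool: Moves the arm, as the interface text tells. Its arguments: {"type":"object","properties":{"moves":{"type":"array","items":{"type":"object","properties":{"tx":{"type":"number"},"ty":{"type":"number"},"tz":{"type":"number"},"spin":{"type":"number"},"claw":{"type":"number"}}}},"squeeze":{"type":"number"}},"required":["moves"]}

```bash
ls; mkdir -p pics; cat > h.py <<'E'
import numpy as np, cv2
from cell import ctrl
def snap(n,f=None):
    c=ctrl.capture(n)
    if f: cv2.imwrite('pics/'+f+'.png',c['pixels'])
    return c
def ray(c,u,v,z):
    E=np.array(c['extrinsics']); d=E[:3,:3]@np.array([(u-c['cx'])/c['fx'],-(v-c['cy'])/c['fy'],-1]); o=E[:3,3]
    return o+d*(z-o[2])/d[2]
E
python3 - <<'E'
from h import *
o=ctrl.get_obs(); print(o, ctrl.tcp_to_tips)
for n in('top','side'):
    c=snap(n,n+'0'); print(n,[k for k in c],c['fx'],np.round(c['extrinsics'],3).tolist())
E
```

```text
pics
{'time': 0.0, 'q': array([ 1.45619425,  0.50186579, -0.42674274,  1.55143533,  0.22082014,
        1.1383026 , -0.21028728]), 'joint_vel': array([-0.00098993, -0.00091241,  0.00031506,  0.00037811,  0.00164226,
        0.00234908, -0.0002101 ]), 'joint_torque': array([ 1.10837878e-03, -5.69518304e+01, -5.81588253e+00, -2.80937755e+01,
        1.05214879e-02,  1.17073892e-02,  8.34186011e-06]), 'eef_pos': array([ 0.2394476 , -0.60356598,  0.23824991]), 'eef_rot': array([ 9.82207847e-01,  1.87794543e-01, -1.68069664e-04, -9.63066563e-04]), 'contact_force': array([-0.44178386, -0.38469149, -0.92899766]), 'torque': array([-0.0601542 , -0.04350695,  0.01326547]), 'gripper_force': 0.0, 'width': 0.08554592641288095} 0.008
top ['pixels', 'fx', 'fy', 'cx', 'cy', 'extrinsics'] 489.02285328232443 [[-0.006, 0.981, -0.194, 0.415], [-1.0, -0.01, -0.019, -0.013], [-0.021, 0.194, 0.981, 0.965], [0.0, 0.0, 0.0, 1.0]]
side ['pixels', 'fx', 'fy', 'cx', 'cy', 'extrinsics'] 441.29192473708014 [[-0.872, 0.327, -0.365, 0.227], [-0.49, -0.605, 0.628, 0.589], [-0.016, 0.726, 0.687, 0.722], [0.0, 0.0, 0.0, 1.0]]
```

View pics/top0.png

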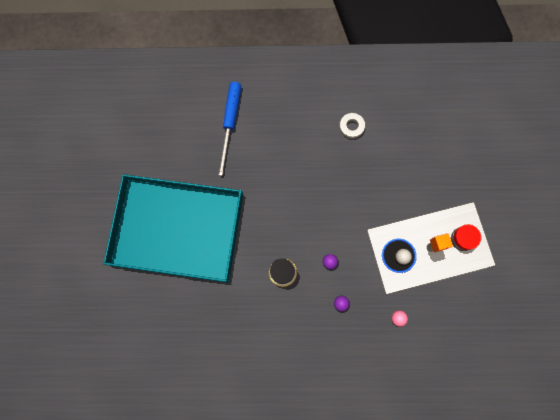

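View pics/side0.png

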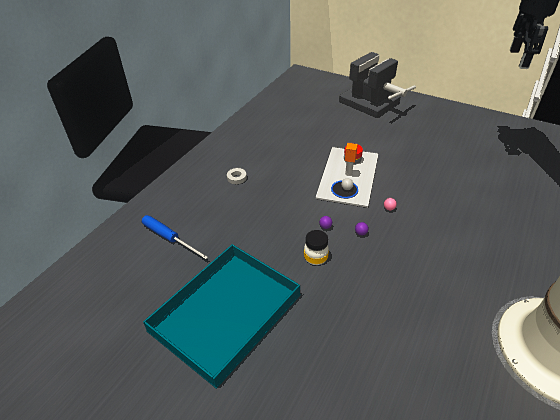

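Top view: the white tray holds an orange grip at (443,242), a red cap at (467,238) and a steel ball at (403,256). The teal catch tray is at (175,229), the jar at (283,272), the bearing at (352,125) and the screwdriver at (230,125).

Possible mix-ups for the ball are the purple balls at (330,261) and (341,303) and the pink one at (400,318). The real ball is the steel one at (403,256), in the blue rim. The red cap and orange grip each appear only once. Next I'll measure them and check a close crop.

```bash
cat >> h.py <<'E'
def blobs(c,lo,hi,amin=30):
    m=cv2.inRange(cv2.cvtColor(c['pixels'],cv2.COLOR_BGR2HSV),lo,hi)
    n,l,s,ce=cv2.connectedComponentsWithStats(m)
    return m,[(ce[i],s[i,4],s[i,:4]) for i in range(1,n) if s[i,4]>amin]
E
python3 - <<'E'
from h import *
c=snap('top')
P=c['pixels']; cv2.imwrite('pics/crop1.png',cv2.resize(P[195:300,360:500],None,fx=5,fy=5,interpolation=cv2.INTER_CUBIC))
m,b=blobs(c,(0,200,120),(4,255,255)); print('red',b,[ray(c,*x[0],.044)for x in b])
m,b=blobs(c,(8,200,200),(20,255,255)); print('or',b,[ray(c,*x[0],.095)for x in b])
m,b=blobs(c,(80,100,40),(100,255,255),500); print('teal',b)
cnt=max(cv2.findContours(m,0,2)[0],key=cv2.contourArea); r=cv2.minAreaRect(cnt); print(r,ray(c,*r[0],.035),[ray(c,*p,.035)[:2].round(3) for p in cv2.boxPoints(r)])
m,b=blobs(c,(0,0,150),(180,60,255),2000)
cnt=max(cv2.findContours(m,0,2)[0],key=cv2.contourArea); r=cv2.minAreaRect(cnt); print('tray',r,ray(c,*r[0],.008),[ray(c,*p,.008)[:2].round(3) for p in cv2.boxPoints(r)])
print('ball',ray(c,403,256,.023),'jar',ray(c,283,272,.06))
E
```

```text
red [(array([467.48008386, 236.639413  ]), np.int32(477), array([455, 225,  26,  25], dtype=int32))] [array([ 0.53987639, -0.33733495,  0.044     ])]
or [(array([443.2642487 , 241.48186528]), np.int32(193), array([435, 234,  17,  16], dtype=int32))] [array([ 0.52463395, -0.27595218,  0.095     ])]
teal [(array([174.49710883, 228.02770346]), np.int32(11587), array([103, 174, 140, 109], dtype=int32))]
((173.0900115966797, 227.3699951171875), (128.6934356689453, 93.76235961914062), 8.130101203918457) [0.56400333 0.22314388 0.035     ] [array([0.493, 0.355]), array([0.676, 0.341]), array([0.637, 0.088]), array([0.457, 0.111])]
tray ((430.86529541015625, 247.08807373046875), (67.28802490234375, 114.52198028564453), 75.25643920898438) [ 0.52482583 -0.27746861  0.008     ] [array([ 0.561, -0.154]), array([ 0.618, -0.376]), array([ 0.489, -0.398]), array([ 0.435, -0.182])]
ball [ 0.50638385 -0.21911963  0.023     ] jar [0.4750448  0.01027869 0.06      ]
```

View pics/crop1.png

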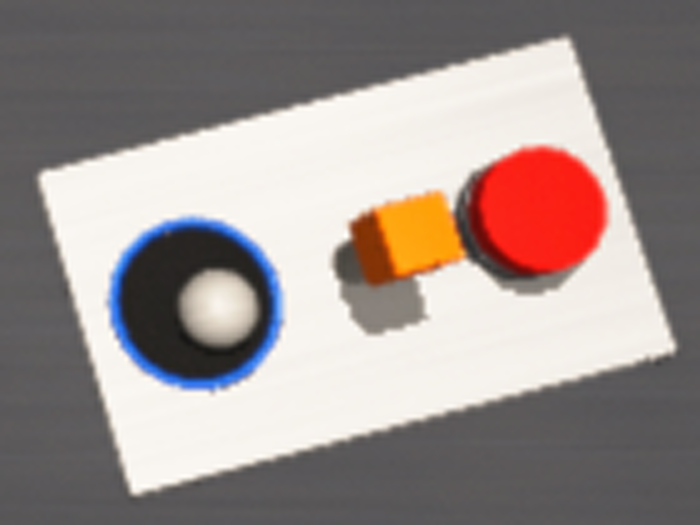

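The crop confirms the choice: steel ball in the blue-rimmed pocket, orange grip in the middle, red cap on the far side with tray +x at about 104°. I'll go above the cap with the fingers shut and the tool turned about +7.6°.

Request:
drive_tool:
  moves:
    - {"tx":0.03,"ty":-0.011,"tz":0,"spin":2,"claw":0.5}
    - {"tx":0.07,"ty":-0.025,"tz":0,"spin":4,"claw":1}
    - {"tx":0.11,"ty":-0.04,"tz":0,"spin":6,"claw":1}
    - {"tx":0.15,"ty":-0.054,"tz":0,"spin":7.6,"claw":1}
    - {"tx":0.19,"ty":-0.068,"tz":0,"spin":7.6,"claw":1}

```text
time: 0.65
eef_pos: [0.3922, -0.4695, 0.2391]
eef_rot: [0.993, 0.122, -0.0, -0.0]
contact_force: [0.3, -1.1, 0.7]
width: 0.0119
gripper_force: 0.0
```

```bash
cat >> h.py <<'E'
from scipy.spatial.transform import Rotation as R
def to(x,y,z,yaw=None):
    "shift in tool axes to the target; yaw = wanted world angle of tool y (deg, mod 180)"
    o=ctrl.get_obs(); r=R.from_quat(o['eef_rot']).as_matrix()
    t=r.T@(np.array([x,y,z])-o['eef_pos']); a=np.degrees(np.arctan2(r[1,1],r[0,1]))
    s=None if yaw is None else (a-yaw+90)%180-90
    print('t',o['time'],'pos',o['eef_pos'].round(4),'F',o['contact_force'].round(2),'w',round(o['width'],4),'shift',t.round(4),'yaw',round(a,2),'spin',s,'tilt',np.degrees(np.arccos(-r[2,2])).round(2))
E
python3 -c "
from h import *
to(.54,-.338,.238,-76)"
```

```text
t 0.65 pos [ 0.3922 -0.4695  0.2391] F [ 0.34 -1.14  0.7 ] w 0.0119 shift [ 0.1752 -0.0919  0.0011] yaw -76.01 spin -0.012184447469053339 tilt 0.02
```

Request:
drive_tool:
  moves:
    - {"tx":0.045,"ty":-0.023,"tz":0,"spin":0,"claw":1}
    - {"tx":0.09,"ty":-0.046,"tz":0,"spin":0,"claw":1}
    - {"tx":0.135,"ty":-0.07,"tz":0.02,"spin":0,"claw":1}
    - {"tx":0.165,"ty":-0.088,"tz":0.03,"spin":0,"claw":1}
    - {"tx":0.175,"ty":-0.092,"tz":0.04,"spin":0,"claw":1}

```text
time: 1.15
eef_pos: [0.5427, -0.3324, 0.1986]
eef_rot: [0.992, 0.126, 0.001, -0.002]
contact_force: [0.9, 0.2, -0.0]
width: 0.0003
gripper_force: 0.0
```

```bash
python3 -c "
from h import *
c=snap('wrist','w1'); to(.54,-.338,.15,-76); print(np.round(c['extrinsics'],3).tolist())
for n in('wrist','side'):
  c=snap(n)
  m,b=blobs(c,(0,200,90),(4,255,255)); print(n,'red',b,[ray(c,*x[0],.044)for x in b])
  m,b=blobs(c,(8,200,150),(20,255,255)); print('or',b,[ray(c,*x[0],.095)for x in b])
"
```

```text
t 1.2 pos [ 0.5416 -0.3331  0.1968] F [ 1.23  1.33 -0.13] w 0.0001 shift [-0.0028  0.0046  0.0467] yaw -75.51 spin 0.4869158621599894 tilt 0.25
[[0.251, 0.931, 0.266, 0.61], [-0.968, 0.242, 0.066, -0.316], [-0.003, -0.274, 0.962, 0.333], [0.0, 0.0, 0.0, 1.0]]
wrist red [(array([299.06829268, 214.99512195]), np.int32(205), array([280, 205,  36,  20], dtype=int32))] [array([ 0.53282387, -0.35088965,  0.044     ])]
or [(array([196.41416894, 225.13623978]), np.int32(367), array([180, 213,  35,  19], dtype=int32))] [array([ 0.52217589, -0.27961681,  0.095     ])]
side red [(array([358.80327869, 151.31147541]), np.int32(61), array([356, 145,   7,  14], dtype=int32))] [array([ 0.5276336 , -0.33168317,  0.044     ])]
or [(array([350.43646409, 151.92265193]), np.int32(181), array([345, 143,  13,  19], dtype=int32))] [array([ 0.52184202, -0.25064373,  0.095     ])]
```

View pics/w1.png

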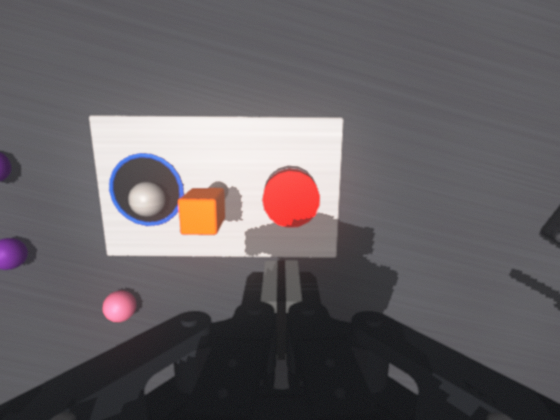

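Wrist view: cap ellipse at (291,197), top of the grip at (198,220), ball at (147,199) inside its rim. The fingers come in from below at about (282,265).

```bash
python3 -c "
from h import *
c=snap('wrist')
m=cv2.inRange(cv2.cvtColor(c['pixels'],cv2.COLOR_BGR2HSV),(0,150,40),(5,255,255))
k=max(cv2.findContours(m,0,2)[0],key=cv2.contourArea);e=cv2.minEnclosingCircle(k);print(e,cv2.boundingRect(k))
for z in (.042,.046): print(ray(c,291,197,z))
print('grip',ray(c,198.5,220,.095),'corners',[ray(c,u,v,.008)[:2].round(3) for u,v in((90,117),(343,118),(337,256),(107,256))])
print(ray(c,146,190,.011),ray(c,147,199,.023))
to(.54,-.338,.15,-76)
"
```

```text
((284.69354248046875, 190.46774291992188), 28.91582679748535) (257, 162, 56, 58)
[ 0.5411676 -0.3471725  0.042    ]
[ 0.54206935 -0.34683386  0.046     ]
grip [ 0.52234562 -0.28601607  0.095     ] corners [array([ 0.56 , -0.166]), array([ 0.612, -0.376]), array([ 0.488, -0.407]), array([ 0.435, -0.195])]
[ 0.50867373 -0.22227539  0.011     ] [ 0.50460613 -0.22802626  0.023     ]
t 1.35 pos [ 0.5375 -0.3405  0.1989] F [-1.06 -0.66 -0.12] w -0.0 shift [ 0.0031 -0.0019  0.0489] yaw -76.02 spin -0.02202788926886967 tilt 0.1
```

```bash
python3 -c "
from h import *
for i in range(2):
  c=snap('wrist')
  m=cv2.inRange(cv2.cvtColor(c['pixels'],cv2.COLOR_BGR2HSV),(0,150,40),(5,255,255))
  k=max(cv2.findContours(m,0,2)[0],key=cv2.contourArea);e=cv2.minEnclosingCircle(k);b=cv2.boundingRect(k);print(e,b,ray(c,b[0]+b[2]/2,b[1]+b[3]/2,.044))
  m=cv2.inRange(cv2.cvtColor(c['pixels'],cv2.COLOR_BGR2HSV),(6,150,40),(22,255,255))
  k=max(cv2.findContours(m,0,2)[0],key=cv2.contourArea);b=cv2.boundingRect(k);print('or',b,ray(c,b[0]+b[2]/2-3,b[1]+b[3]-15,.095))
  to(.54,-.338,.15,-76)
cv2.imwrite('pics/w2.png',c['pixels'])
"
```

```text
((282.4591064453125, 188.86289978027344), 28.70757293701172) (254, 161, 57, 57) [ 0.54521698 -0.34091245  0.044     ]
or (166, 180, 45, 44) [ 0.52718607 -0.27794869  0.095     ]
t 1.4 pos [ 0.5373 -0.3414  0.1994] F [-0.57 -0.39  0.16] w -0.0001 shift [ 0.0035 -0.0027  0.0494] yaw -76.11 spin -0.11370245869342455 tilt 0.09
((281.09515380859375, 188.38670349121094), 28.68068504333496) (253, 160, 57, 57) [ 0.54556865 -0.34104025  0.044     ]
or (165, 180, 44, 44) [ 0.52671998 -0.27789359  0.095     ]
t 1.45 pos [ 0.5373 -0.3418  0.1997] F [-0.11  0.14  0.02] w 0.0002 shift [ 0.0036 -0.0031  0.0497] yaw -76.16 spin -0.15717041032409895 tilt 0.09
```

View pics/w2.png

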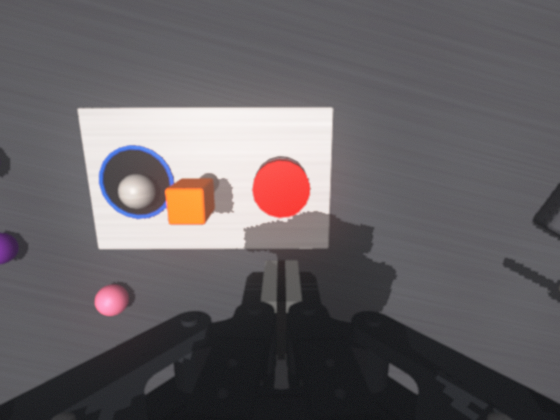

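Settled view: cap centre at (282,189), grip top at (187,205), tray edges parallel to the tool axes. Next I'll descend to just above the cap.

Request:
drive_tool:
  moves:
    - {"tx":0.006,"ty":0.002,"tz":0.03,"spin":0,"claw":1}
    - {"tx":0.006,"ty":0.002,"tz":0.065,"spin":0,"claw":1}
    - {"tx":0.006,"ty":0.002,"tz":0.1,"spin":0,"claw":1}
    - {"tx":0.006,"ty":0.002,"tz":0.125,"spin":0,"claw":1}
    - {"tx":0.006,"ty":0.002,"tz":0.134,"spin":0,"claw":1}

```text
time: 1.95
eef_pos: [0.542, -0.3411, 0.0629]
eef_rot: [0.993, 0.121, -0.002, -0.001]
contact_force: [-0.6, -0.7, 0.2]
width: 0.0
gripper_force: 0.0
```

Request:
drive_tool:
  moves:
    - {"tx":0,"ty":0,"tz":0,"spin":0,"claw":1}
    - {"tx":0,"ty":0,"tz":0,"spin":0,"claw":1}
    - {"tx":0,"ty":0,"tz":0.002,"spin":0,"claw":1}
    - {"tx":0,"ty":0,"tz":0.004,"spin":0,"claw":1}
    - {"tx":0,"ty":0,"tz":0.006,"spin":0,"claw":1}

```text
time: 2.45
eef_pos: [0.5456, -0.34, 0.0602]
eef_rot: [0.992, 0.122, 0.001, 0.001]
contact_force: [0.2, -0.7, -0.2]
width: -0.0002
gripper_force: 0.0
```

```bash
python3 -c "
from h import *
to(.543,-.342,.046,-76)
c=snap('side'); cv2.imwrite('pics/s1.png',cv2.resize(c['pixels'][60:220,270:430],None,fx=3.5,fy=3.5,interpolation=cv2.INTER_CUBIC))
"
```

```text
t 2.45 pos [ 0.5456 -0.34    0.0602] F [ 0.25 -0.74 -0.25] w -0.0002 shift [-0.003   0.0013  0.0142] yaw -75.96 spin 0.044411754503613565 tilt 0.1
```

View pics/s1.png

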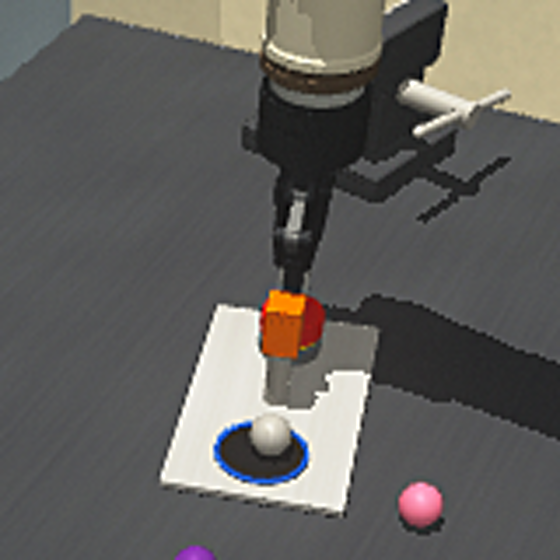

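The close side view shows the shut fingers over the red cap at (300,310), clear of the orange grip. I'll press slowly while watching the force.

Request:
drive_tool:
  moves:
    - {"tx":-0.002,"ty":0.001,"tz":0.002,"spin":0,"claw":1}
    - {"tx":-0.002,"ty":0.001,"tz":0.004,"spin":0,"claw":1}
    - {"tx":-0.002,"ty":0.001,"tz":0.006,"spin":0,"claw":1}
    - {"tx":-0.002,"ty":0.001,"tz":0.008,"spin":0,"claw":1}
    - {"tx":-0.002,"ty":0.001,"tz":0.01,"spin":0,"claw":1}

```text
time: 3.0
eef_pos: [0.5434, -0.3411, 0.0496]
eef_rot: [0.992, 0.122, -0.0, 0.0]
contact_force: [-1.6, 1.2, 6.0]
width: 0.0001
gripper_force: 3.0
```

Request:
drive_tool:
  moves:
    - {"tx":0,"ty":0,"tz":0.001,"spin":0,"claw":1}
    - {"tx":0,"ty":0,"tz":0.002,"spin":0,"claw":1}
    - {"tx":0,"ty":0,"tz":0.003,"spin":0,"claw":1}
    - {"tx":0,"ty":0,"tz":0.004,"spin":0,"claw":1}
    - {"tx":0,"ty":0,"tz":0.004,"spin":0,"claw":1}

```text
time: 3.5
eef_pos: [0.5434, -0.341, 0.0461]
eef_rot: [0.992, 0.122, -0.0, 0.0]
contact_force: [-2.7, 1.3, 7.0]
width: 0.0002
gripper_force: 3.6
```

Request:
drive_tool:
  moves:
    - {"tx":0,"ty":0,"tz":0.0005,"spin":0,"claw":1}
    - {"tx":0,"ty":0,"tz":0.001,"spin":0,"claw":1}
    - {"tx":0,"ty":0,"tz":0.0015,"spin":0,"claw":1}
    - {"tx":0,"ty":0,"tz":0.002,"spin":0,"claw":1}
    - {"tx":0,"ty":0,"tz":0.002,"spin":0,"claw":1}

```text
time: 4.0
eef_pos: [0.5435, -0.3411, 0.046]
eef_rot: [0.992, 0.122, -0.0, 0.001]
contact_force: [-7.3, 4.4, 19.8]
width: -0.0
gripper_force: 10.1
```

It stopped hard at a tip height of 38 mm with 20 N on it, so the cap is home. Now I'll rise, move over the grip and open.

Request:
drive_tool:
  moves:
    - {"tx":0,"ty":0,"tz":0.001,"spin":0,"claw":1}
    - {"tx":0,"ty":0,"tz":-0.01,"spin":0,"claw":1}
    - {"tx":0,"ty":0,"tz":-0.05,"spin":0,"claw":1}
    - {"tx":0,"ty":0,"tz":-0.1,"spin":0,"claw":1}
    - {"tx":0,"ty":0,"tz":-0.144,"spin":0,"claw":0.5}

```text
time: 4.5
eef_pos: [0.5435, -0.3409, 0.1891]
eef_rot: [0.992, 0.122, 0.0, -0.0]
contact_force: [0.6, -0.9, 0.8]
width: 0.0132
gripper_force: 0.0
```

Request:
drive_tool:
  moves:
    - {"tx":0,"ty":-0.02,"tz":0,"spin":0,"claw":0}
    - {"tx":-0.001,"ty":-0.045,"tz":0,"spin":0,"claw":0}
    - {"tx":-0.001,"ty":-0.066,"tz":0,"spin":0,"claw":0}
    - {"tx":-0.001,"ty":-0.066,"tz":0,"spin":0,"claw":0}
    - {"tx":-0.001,"ty":-0.066,"tz":0,"spin":0,"claw":0}

```text
time: 5.0
eef_pos: [0.5266, -0.2772, 0.1875]
eef_rot: [0.992, 0.123, 0.0, 0.0]
contact_force: [0.3, -0.2, 0.5]
width: 0.0846
gripper_force: 0.0
```

Request:
drive_tool:
  moves:
    - {"tx":0,"ty":0,"tz":0,"spin":0,"claw":0}
    - {"tx":0,"ty":0,"tz":0,"spin":0,"claw":0}
    - {"tx":0,"ty":0,"tz":0,"spin":0,"claw":0}
    - {"tx":0,"ty":0,"tz":0,"spin":0,"claw":0}
    - {"tx":0,"ty":0,"tz":0,"spin":0,"claw":0}

```text
time: 5.5
eef_pos: [0.5263, -0.2775, 0.1872]
eef_rot: [0.993, 0.122, -0.0, -0.0]
contact_force: [-0.2, -0.5, 0.0]
width: 0.0858
gripper_force: 0.0
```

```bash
python3 -c "
from h import *
c=snap('wrist','w3')
m=cv2.inRange(cv2.cvtColor(c['pixels'],cv2.COLOR_BGR2HSV),(6,150,40),(22,255,255))
k=max(cv2.findContours(m,0,2)[0],key=cv2.contourArea);b=cv2.boundingRect(k);print('or',b,ray(c,b[0]+b[2]/2-3,b[1]+b[3]-15,.095))
to(.5265,-.2775,.064,-76)
c=snap('side');hsv=cv2.cvtColor(c['pixels'],cv2.COLOR_BGR2HSV);print('yellow',cv2.inRange(hsv,(23,120,80),(35,255,255))[120:180,330:380].sum()/255)
"
```

```text
or (262, 189, 39, 48) [ 0.5259292 -0.2769434  0.095    ]
t 5.55 pos [ 0.5264 -0.2774  0.1872] F [-0.38  0.36 -0.44] w 0.0851 shift [1.000e-04 2.000e-04 1.232e-01] yaw -75.96 spin 0.03621530535460238 tilt 0.01
yellow 0.0
```

View pics/w3.png

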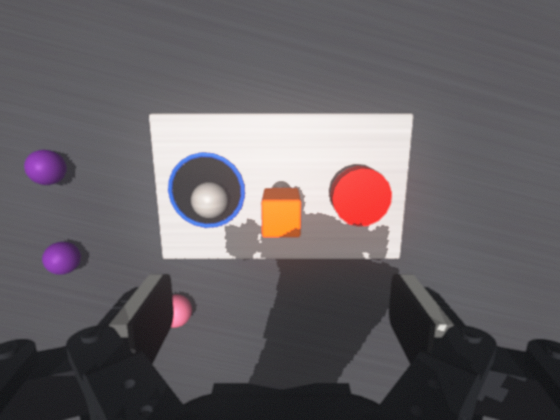

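Wrist view: the grip top at (281,221) is centred between the open fingers (line at about 282), no yellow shows, and the ball is in its rim. Descending.

Request:
drive_tool:
  moves:
    - {"tx":0,"ty":0,"tz":0.03,"spin":0,"claw":0}
    - {"tx":0,"ty":0,"tz":0.065,"spin":0,"claw":0}
    - {"tx":0,"ty":0,"tz":0.095,"spin":0,"claw":0}
    - {"tx":0,"ty":0,"tz":0.115,"spin":0,"claw":0}
    - {"tx":0,"ty":0,"tz":0.122,"spin":0,"claw":0}

```text
time: 6.1
eef_pos: [0.5247, -0.2765, 0.0629]
eef_rot: [0.992, 0.122, -0.002, -0.001]
contact_force: [-0.6, -0.1, -0.2]
width: 0.0852
gripper_force: 0.0
```

Request:
drive_tool:
  moves:
    - {"tx":0,"ty":0,"tz":0,"spin":0,"claw":0.2}
    - {"tx":0,"ty":0,"tz":0,"spin":0,"claw":0.4}
    - {"tx":0,"ty":0,"tz":0,"spin":0,"claw":0.5}
    - {"tx":0,"ty":0,"tz":0,"spin":0,"claw":0.56}
    - {"tx":0,"ty":0,"tz":0,"spin":0,"claw":0.6}
  squeeze: 60

```text
time: 6.6
eef_pos: [0.5269, -0.2777, 0.0662]
eef_rot: [0.993, 0.122, 0.001, 0.001]
contact_force: [0.2, -0.5, -1.0]
width: 0.0343
gripper_force: 0.0
```

Request:
drive_tool:
  moves:
    - {"tx":0,"ty":0,"tz":0,"spin":0,"claw":0.64}
    - {"tx":0,"ty":0,"tz":0,"spin":0,"claw":0.68}
    - {"tx":0,"ty":0,"tz":0,"spin":0,"claw":0.72}
    - {"tx":0,"ty":0,"tz":0,"spin":0,"claw":0.85}
    - {"tx":0,"ty":0,"tz":0,"spin":0,"claw":1}
  squeeze: 80

```text
time: 7.1
eef_pos: [0.5265, -0.2774, 0.0657]
eef_rot: [0.992, 0.122, 0.0, 0.0]
contact_force: [-2.9, 0.0, 5.6]
width: 0.0252
gripper_force: 78.5
```

```bash
python3 -c "
from h import *
print(ctrl.get_obs()['gripper_force']);to(.564,.223,.2,-76)"
```

```text
78.53494048118591
t 7.1 pos [ 0.5265 -0.2774  0.0657] F [-2.93  0.04  5.64] w 0.0252 shift [ 0.1579 -0.4763 -0.1345] yaw -75.96 spin 0.04488633532396591 tilt 0.02
```

The grip is firm (25 mm, 78 N). Lifting gently.

Request:
drive_tool:
  moves:
    - {"tx":0,"ty":0,"tz":-0.002,"spin":0,"claw":1}
    - {"tx":0,"ty":0,"tz":-0.006,"spin":0,"claw":1}
    - {"tx":0,"ty":0,"tz":-0.012,"spin":0,"claw":1}
    - {"tx":0,"ty":0,"tz":-0.019,"spin":0,"claw":1}
    - {"tx":0,"ty":0,"tz":-0.026,"spin":0,"claw":1}

```text
time: 7.6
eef_pos: [0.5263, -0.2772, 0.0917]
eef_rot: [0.992, 0.122, -0.0, -0.0]
contact_force: [-0.2, 0.1, -6.1]
width: 0.0248
gripper_force: 78.8
```

Request:
drive_tool:
  moves:
    - {"tx":0,"ty":0,"tz":-0.008,"spin":0,"claw":1}
    - {"tx":0,"ty":0,"tz":-0.018,"spin":0,"claw":1}
    - {"tx":0,"ty":0,"tz":-0.028,"spin":0,"claw":1}
    - {"tx":0,"ty":0,"tz":-0.038,"spin":0,"claw":1}
    - {"tx":0,"ty":0,"tz":-0.048,"spin":0,"claw":1}

```text
time: 8.1
eef_pos: [0.5264, -0.2773, 0.1404]
eef_rot: [0.992, 0.122, 0.0, 0.0]
contact_force: [0.2, -1.4, -6.6]
width: 0.0254
gripper_force: 78.8
```

Request:
drive_tool:
  moves:
    - {"tx":0,"ty":0,"tz":-0.012,"spin":0,"claw":1}
    - {"tx":0,"ty":0,"tz":-0.026,"spin":0,"claw":1}
    - {"tx":0,"ty":0,"tz":-0.04,"spin":0,"claw":1}
    - {"tx":0,"ty":0,"tz":-0.052,"spin":0,"claw":1}
    - {"tx":0,"ty":0,"tz":-0.06,"spin":0,"claw":1}

```text
time: 8.6
eef_pos: [0.5269, -0.2774, 0.201]
eef_rot: [0.992, 0.122, 0.001, 0.001]
contact_force: [0.5, -0.5, -7.7]
width: 0.0252
gripper_force: 78.9
```

```bash
python3 -c "
from h import *
c=snap('wrist','w4')
print(ctrl.get_obs()['gripper_force']);to(.564,.223,.2,-76)"
```

```text
78.88020873069763
t 8.65 pos [ 0.5274 -0.2777  0.202 ] F [ 0.92  0.47 -5.3 ] w 0.0251 shift [ 0.157  -0.4769  0.0013] yaw -75.96 spin 0.044685403731364204 tilt 0.18
```

View pics/w4.png

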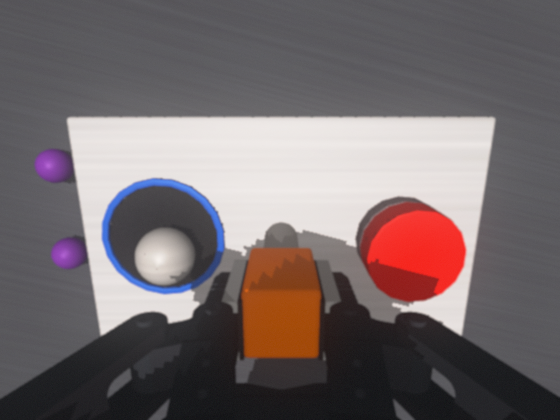

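The tray is held level, with the ball at (165,257) inside its rim and the cap down. Now I'll carry it at about 0.12 m/s.

Request:
drive_tool:
  moves:
    - {"tx":0.0006,"ty":-0.002,"tz":0,"spin":0,"claw":1}
    - {"tx":0.002,"ty":-0.006,"tz":0,"spin":0,"claw":1}
    - {"tx":0.004,"ty":-0.012,"tz":0,"spin":0,"claw":1}
    - {"tx":0.0065,"ty":-0.02,"tz":0,"spin":0,"claw":1}
    - {"tx":0.0095,"ty":-0.029,"tz":0,"spin":0,"claw":1}

```text
time: 9.15
eef_pos: [0.5284, -0.2457, 0.1989]
eef_rot: [0.992, 0.122, -0.0, -0.0]
contact_force: [0.1, 0.6, -6.2]
width: 0.0252
gripper_force: 78.8
```

Request:
drive_tool:
  moves:
    - {"tx":0.0038,"ty":-0.0114,"tz":0,"spin":0,"claw":1}
    - {"tx":0.0076,"ty":-0.0228,"tz":0,"spin":0,"claw":1}
    - {"tx":0.0114,"ty":-0.0342,"tz":0,"spin":0,"claw":1}
    - {"tx":0.0152,"ty":-0.0456,"tz":0,"spin":0,"claw":1}
    - {"tx":0.019,"ty":-0.057,"tz":0,"spin":0,"claw":1}

```text
time: 9.65
eef_pos: [0.5333, -0.1857, 0.1994]
eef_rot: [0.992, 0.122, 0.0, 0.0]
contact_force: [1.0, -0.4, -6.7]
width: 0.0252
gripper_force: 78.8
```

Request:
drive_tool:
  moves:
    - {"tx":0.0038,"ty":-0.0114,"tz":0,"spin":0,"claw":1}
    - {"tx":0.0076,"ty":-0.0228,"tz":0,"spin":0,"claw":1}
    - {"tx":0.0114,"ty":-0.0342,"tz":0,"spin":0,"claw":1}
    - {"tx":0.0152,"ty":-0.0456,"tz":0,"spin":0,"claw":1}
    - {"tx":0.019,"ty":-0.057,"tz":0,"spin":0,"claw":1}

```text
time: 10.15
eef_pos: [0.5378, -0.126, 0.1993]
eef_rot: [0.992, 0.122, 0.0, 0.0]
contact_force: [-0.8, 0.7, -6.2]
width: 0.0247
gripper_force: 78.8
```

Request:
drive_tool:
  moves:
    - {"tx":0.0038,"ty":-0.0114,"tz":0,"spin":0,"claw":1}
    - {"tx":0.0076,"ty":-0.0228,"tz":0,"spin":0,"claw":1}
    - {"tx":0.0114,"ty":-0.0342,"tz":0,"spin":0,"claw":1}
    - {"tx":0.0152,"ty":-0.0456,"tz":0,"spin":0,"claw":1}
    - {"tx":0.019,"ty":-0.057,"tz":0,"spin":0,"claw":1}

```text
time: 10.65
eef_pos: [0.5424, -0.0662, 0.1993]
eef_rot: [0.992, 0.122, 0.0, 0.0]
contact_force: [0.5, 0.6, -7.5]
width: 0.0249
gripper_force: 78.8
```

```bash
python3 -c "
from h import *
c=dict(ctrl.capture('top')); P=cv2.imread('pics/top0.png')
k=[ray(c,u,v,.035)[:2] for u,v in((123,177),(242,191),(228,281),(107,266))]; print(np.round(k,3),np.mean(k,0),[np.linalg.norm(k[i]-k[i-1]).round(3) for i in range(4)])
c=ctrl.capture('wrist'); m,b=blobs(c,(100,180,80),(125,255,255)); print(b)
to(*np.mean(k,0),.2,-76); print(ctrl.get_obs()['q'])"
```

```text
[[0.666 0.327]
 [0.635 0.09 ]
 [0.461 0.115]
 [0.49  0.347]] [0.56290427 0.21977587] [np.float64(0.176), np.float64(0.238), np.float64(0.176), np.float64(0.234)]
[(array([106.12264151, 233.87735849]), np.int32(106), array([104, 211,   9,  49], dtype=int32)), (array([184.55882353, 287.73529412]), np.int32(34), array([176, 285,  17,   6], dtype=int32))]
t 10.75 pos [ 0.5426 -0.0641  0.1995] F [-0.14  0.21 -6.64] w 0.0252 shift [ 8.950e-02 -2.702e-01 -1.000e-04] yaw -75.76 spin 0.241529181385701 tilt 0.09
[ 0.55288271  0.38896557 -0.5972963   1.84830936  0.25770325  0.98162323
 -1.47639464]
```

Request:
drive_tool:
  moves:
    - {"tx":0.001,"ty":-0.003,"tz":0,"spin":0,"claw":1}
    - {"tx":0.003,"ty":-0.009,"tz":0,"spin":0,"claw":1}
    - {"tx":0.0055,"ty":-0.017,"tz":0,"spin":0,"claw":1}
    - {"tx":0.009,"ty":-0.027,"tz":0,"spin":0,"claw":1}
    - {"tx":0.0128,"ty":-0.0385,"tz":0,"spin":0,"claw":1}

```text
time: 11.25
eef_pos: [0.5455, -0.0259, 0.1993]
eef_rot: [0.993, 0.122, 0.0, -0.0]
contact_force: [-1.1, 0.1, -7.0]
width: 0.025
gripper_force: 79.1
```

Request:
drive_tool:
  moves:
    - {"tx":0.0038,"ty":-0.0114,"tz":0,"spin":0,"claw":1}
    - {"tx":0.0076,"ty":-0.0228,"tz":0,"spin":0,"claw":1}
    - {"tx":0.0114,"ty":-0.0342,"tz":0,"spin":0,"claw":1}
    - {"tx":0.0152,"ty":-0.0456,"tz":0,"spin":0,"claw":1}
    - {"tx":0.019,"ty":-0.057,"tz":0,"spin":0,"claw":1}

```text
time: 11.75
eef_pos: [0.5501, 0.0344, 0.1993]
eef_rot: [0.992, 0.122, 0.0, -0.0]
contact_force: [-1.0, -0.1, -7.2]
width: 0.0252
gripper_force: 79.1
```

Request:
drive_tool:
  moves:
    - {"tx":0.0038,"ty":-0.0114,"tz":0,"spin":0,"claw":1}
    - {"tx":0.0076,"ty":-0.0228,"tz":0,"spin":0,"claw":1}
    - {"tx":0.0114,"ty":-0.0342,"tz":0,"spin":0,"claw":1}
    - {"tx":0.0152,"ty":-0.0456,"tz":0,"spin":0,"claw":1}
    - {"tx":0.019,"ty":-0.057,"tz":0,"spin":0,"claw":1}

```text
time: 12.25
eef_pos: [0.5547, 0.0941, 0.1993]
eef_rot: [0.992, 0.122, 0.0, 0.0]
contact_force: [1.0, -0.4, -6.3]
width: 0.0249
gripper_force: 79.1
```

Request:
drive_tool:
  moves:
    - {"tx":0.0038,"ty":-0.0114,"tz":0,"spin":0,"claw":1}
    - {"tx":0.0076,"ty":-0.0228,"tz":0,"spin":0,"claw":1}
    - {"tx":0.0114,"ty":-0.0342,"tz":0,"spin":0,"claw":1}
    - {"tx":0.0152,"ty":-0.0456,"tz":0,"spin":0,"claw":1}
    - {"tx":0.019,"ty":-0.057,"tz":0,"spin":0,"claw":1}

```text
time: 12.75
eef_pos: [0.5593, 0.154, 0.1993]
eef_rot: [0.992, 0.122, 0.0, 0.0]
contact_force: [0.2, 0.7, -6.4]
width: 0.0253
gripper_force: 79.1
```

Request:
drive_tool:
  moves:
    - {"tx":0.0035,"ty":-0.011,"tz":0,"spin":0,"claw":1}
    - {"tx":0.007,"ty":-0.0215,"tz":0,"spin":0,"claw":1}
    - {"tx":0.0105,"ty":-0.031,"tz":0,"spin":0,"claw":1}
    - {"tx":0.013,"ty":-0.039,"tz":0,"spin":0,"claw":1}
    - {"tx":0.015,"ty":-0.046,"tz":0,"spin":0,"claw":1}

```text
time: 13.25
eef_pos: [0.5626, 0.202, 0.1993]
eef_rot: [0.992, 0.122, -0.0, 0.0]
contact_force: [-1.6, 0.0, -5.9]
width: 0.0253
gripper_force: 79.1
```

Request:
drive_tool:
  moves:
    - {"tx":0.002,"ty":-0.006,"tz":0,"spin":0,"claw":1}
    - {"tx":0.003,"ty":-0.01,"tz":0,"spin":0,"claw":1}
    - {"tx":0.004,"ty":-0.012,"tz":0,"spin":0,"claw":1}
    - {"tx":0.004,"ty":-0.013,"tz":0,"spin":0,"claw":1}
    - {"tx":0.004,"ty":-0.013,"tz":0,"spin":0,"claw":1}

```text
time: 13.75
eef_pos: [0.5633, 0.2147, 0.1993]
eef_rot: [0.993, 0.122, -0.0, 0.0]
contact_force: [-0.4, 0.2, -6.4]
width: 0.0252
gripper_force: 79.1
```

Request:
drive_tool:
  moves:
    - {"tx":0,"ty":0,"tz":0,"spin":0,"claw":1}
    - {"tx":0,"ty":0,"tz":0,"spin":0,"claw":1}
    - {"tx":0,"ty":0,"tz":0,"spin":0,"claw":1}
    - {"tx":0,"ty":0,"tz":0,"spin":0,"claw":1}
    - {"tx":0,"ty":0,"tz":0,"spin":0,"claw":1}

```text
time: 14.25
eef_pos: [0.5633, 0.2148, 0.1993]
eef_rot: [0.993, 0.122, 0.0, 0.0]
contact_force: [-0.2, 0.3, -5.5]
width: 0.0252
gripper_force: 79.1
```

```bash
python3 -c "
from h import *
a=snap('wrist')['pixels'];b=snap('top')['pixels']; cv2.imwrite('pics/end.png',cv2.resize(np.hstack([a,b]),(800,300),interpolation=cv2.INTER_AREA))
to(.563,.22,.2,-76); o=ctrl.get_obs(); print(o['gripper_force'],abs(o['joint_vel']).max())"
```

```text
t 14.35 pos [0.5633 0.2149 0.1993] F [-0.35  0.56 -6.12] w 0.0253 shift [ 0.001  -0.005  -0.0007] yaw -75.95 spin 0.04681375661722598 tilt 0.0
79.10317897796631 0.0020259640076039555
```

View pics/end.png

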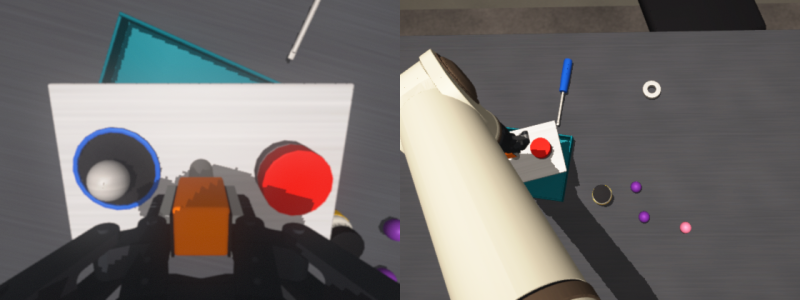

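The final view shows the tray level over the teal catch tray. The ball at (108,182) is inside the rim centred at (117,168), the cap is down, and the jar, bearing and screwdriver haven't moved. The arm is still and 5 mm off centre, so I'm handing in.

```bash
python3 -c "
from cell import ctrl
print(ctrl.job_done())"
```

```text
the job is handed in; nothing more can be done
None
```

I pressed the cap home, carried the tray over with the ball still in its pocket, and handed the job in at about 14 s; it ended held level and still, about 5 mm off the catch tray's centre and about 10 cm above its rim (no verdict was returned).

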